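Prove the orange hood-interlock switch on the jar shaker

ROBOT

A 6-joint arm with a two-finger parallel gripper is mounted at the origin on the work surface. World frame = base frame: x ahead of the robot, y to its left, z up, the work surface at z = 0. Lengths are in m, angles in rad, forces in N, time in s.
With the tool pointing down it reaches from about 0.375 to 0.9 m from the base axis. Payload 3.1 kg.
Tool frame: the origin (TCP) lies between the finger pads; the fingertips stand 11 mm ahead of it and the grasp point (between the pads) lies 8 mm behind it; z points along the fingers, y is the line along which they close (so a half turn about z gives the same grasp; the last joint's range is limited). The gripper opens to 87 mm and grips with 3 to 60 N. Pads are 19 mm wide; open, the fingers measure 117 mm over their backs; the gripper's body (75 mm by 190 mm) begins 51 mm behind the grasp point.
Start: joints at [1.105, 0.527, 1.433, -0, 1.181, -0.178], TCP at [0.177, 0.599, 0.234] pointing down, gripper open.
Joint ranges: [-3.08, 3.08], [-0.75, 2.2], [0.22, 2.44], [-1.43, 4.57], [0, 2.65], [-2.85, 2.85]. Speed limits (rad/s): [2.79, 2.79, 3.14, 3.14, 3.14, 3.14].

INTERFACE

Orientations are given as a unit quaternion [x, y, z, w].
In Python, from rig import robot gives the robot as it stands.
- The arm moves only by the tool move_arm, never from a script. Its argument "moves" is text: rows parted by semicolons, each of 7 numbers parted by spaces: the shift along the tool's x, y, z in units of 100 mm (1.0 is 100 mm), then the turn, a rotation vector about the tool's x, y, z in units of 90 degrees (1.0 is 90 degrees), then the opening, from 0 (shut) to 1 (fully open). A call has 1 to 12 rows; each row is the pose to reach, as a shift and turn from the pose commanded when the call began, along the tool's axes at that moment; what a row does not reach only later rows make up. A row lasts 1/10 s, in which the tool goes at most 50 mm and 8.59 degrees, less where a joint would pass 70% of its speed; a pose out of reach is approached as far as the arm can. A call with a number of a shift or a turn outside -1 to 1 is refused whole. A call with a gripper value outside its range is refused whole. The fingers move at their own pace and stop on an object; "squeeze" is the grip in N (left out, the last holds). Time passes only in rows, so rows that repeat a pose let the fingers close. It gives the time, the measured TCP pose, the force, the opening and the grip force at its end, in the units of the state.
- robot.get_obs(): the state, without advancing time (a new reading comes with each control period).
- robot.camera(name): name is "scene" or "top" or "wrist"; returns a dict with "image" (480x640x3 uint8, red, green, blue), "intrinsics" (3x3 intrinsics, pixels), "dist_coeffs" ([k1, k2, p1, p2, k3] as OpenCV has them; the pictures are not rectified), "extrinsics" (4x4, takes a point from world to camera coordinates). Camera axes: x right, y up, looking along -z (the intrinsics and any distortion apply to the point x, -y, -z); pixel columns grow to the right and rows downward; lengths in m; the calibration is good to about 2 mm. A picture is of the moment at which its call begins. There is no depth.
- robot.hand_in(): hands the job in; it is judged then, once.
The state is a dict: "time": time; "q": joint angles; "joint_velocities": joint speeds; "joint_torque": joint torques, N m; "position": TCP position; "tool_rot": TCP orientation; "ft_force": force on the tool from outside, world axes, zero at the start; "moment": the same for the moment, N m; "grip_width": finger opening in m; "grip_force": force on a finger pad.
Only numpy, scipy, OpenCV 4.12 (cv2) and the standard library are available. Lean on these libraries where they do the work, as an engineer would, in place of code of your own. Each camera call takes 0.05 s, during which the arm holds its last target. There are 200 camera calls.

TASK

The orange hood-interlock switch beside the jar shaker has just been replaced: prove it by hand. Push its orange roller down until the switch clicks, hold it down for a moment, then let it go so the lever springs all the way back up. Leave the green switch's lever and the blue-lidded jar standing loose on the bench untouched.

Things in the scene. Friction and masses are not known exactly. Their poses are not given: they have to be found in the camera images.
- orange_roller (a point): Centre of the orange roller (22 mm diameter, 20 mm wide) on the orange switch's lever; at rest 148 mm above the bench, axes z up, -x along the lever (roughly to the robot), y the axle. Level pivot 50 mm along +x, 23 mm lower. Fixed post; orange housing; its head 34 mm behind the roller, top at 139 mm. Beside the white shaker (140 mm high with jars), left or right varies.
- orange_lever (a joint): Orange lever angle in rad: 0 at rest (arm rising 25 degrees above level), growing as the roller is pushed down. Clicks at 0.45 (roller 24 mm down); end stop at 0.8 (43 mm down), may be reached. A spring returns it to 0 when let go; pushing takes 1.5 N at first, 3 N at the click, 4 N before the end stop.
- green_lever (a joint): Green lever angle in rad: 0 at rest (arm rising 25 degrees above level), growing as the roller is pushed down. Same switch with green roller and housing, on the other side of the shaker. Must stay at rest.
- jar_centre (a point): Centre, half-way up, of the loose sample jar standing on the bench on the robot's side of the shaker: clear, blue lid, 64 mm diameter, 58 mm high. Must stay where it is.
Things that resemble listed ones, but are neither listed nor needed, are in the scene too. What is shaped like the part that bears green_lever but turquoise is not meant.

How it is judged:
By the outcome, as a careful person would: the job done as asked, in the order asked, and still so for the second after the job is handed in, with the robot touching nothing.
It also fails if it takes over 29 s, if anything falls off the work surface, if the arm or the gripper's body presses on something with over 40 N, if the wrist force passes 120 N, or if a joint passes its speed limit or range.

## Working session

There is one attempt and no reset: what is moved stays moved. The work goes in short steps, Python scripts to look and compute and a tool call to move; the robot and the scene stay as the last step left them, time stands still between calls to the robot, and variables do not carry over. Pictures are saved under pics/ and viewed, at most 10 in all, crops included, and the job is handed in when it is done.

Besides the shell and the picture viewer there is one more tool, called after "Call:" by a JSON object that holds its "method" and its "body", one argument or row to a line. move_arm: Moves the arm, as the interface text tells. Shifts and turns lie within -1 to 1; 1 stands for 100 mm of shift or 90 degrees of turn. Its arguments: {"type":"object","properties":{"moves":{"type":"string"},"squeeze":{"type":"number"}},"required":["moves"]}

```bash
mkdir -p pics; python3 - <<'E'
from rig import robot
import cv2,pickle
d={}
for n in("scene","top"):
    c=robot.camera(n);d[n]=c;cv2.imwrite(f"pics/{n}.png",c["image"][:,:,::-1])
pickle.dump(d,open("c.pkl","wb"))
o=robot.get_obs();print(o["time"],o["position"],o["tool_rot"])
E
```

```text
0.1 [0.17646578 0.59890029 0.23266091] [ 1.42914960e-01  9.89734479e-01 -9.36679071e-04 -3.11446247e-04]
```

View pics/scene.png

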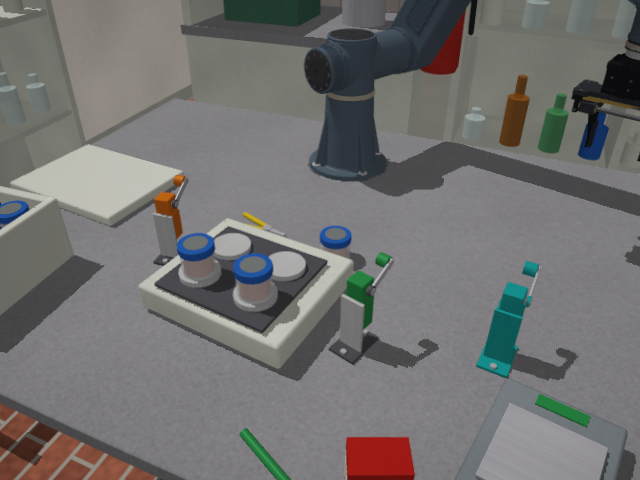

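View pics/top.png

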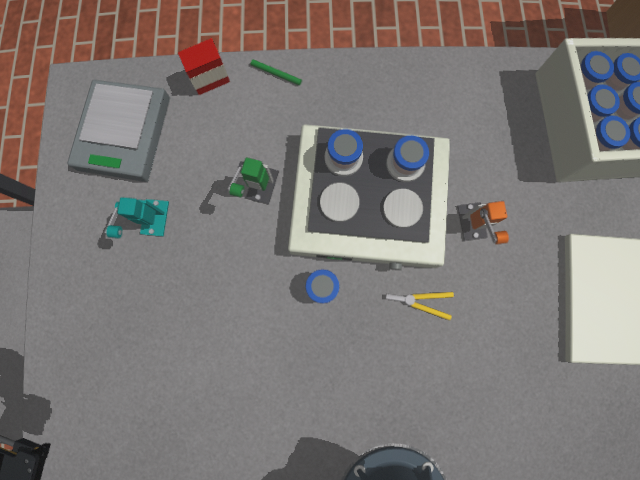

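The scene view shows one orange switch, with its roller at about (180,182) in scene and (502,237) in top. Green is at (384,260)/(237,189) and turquoise at (531,268)/(113,231). The orange one is meant: it is the only switch with an orange roller and housing, beside the shaker and opposite green. The next step is an enlarged crop to confirm it.

```bash
python3 - <<'E'
import cv2,pickle,numpy as np
d=pickle.load(open("c.pkl","rb"))
a=d["scene"]["image"][160:270,130:230];b=d["top"]["image"][185:255,445:525]
A=cv2.resize(a,(400,440),interpolation=cv2.INTER_CUBIC);B=cv2.resize(b,(400,350),interpolation=cv2.INTER_CUBIC)
B=np.vstack([B,np.zeros((90,400,3),np.uint8)])
cv2.imwrite("pics/crop.png",np.hstack([A,B])[:,:,::-1])
E
```

```text
(no output)
```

View pics/crop.png

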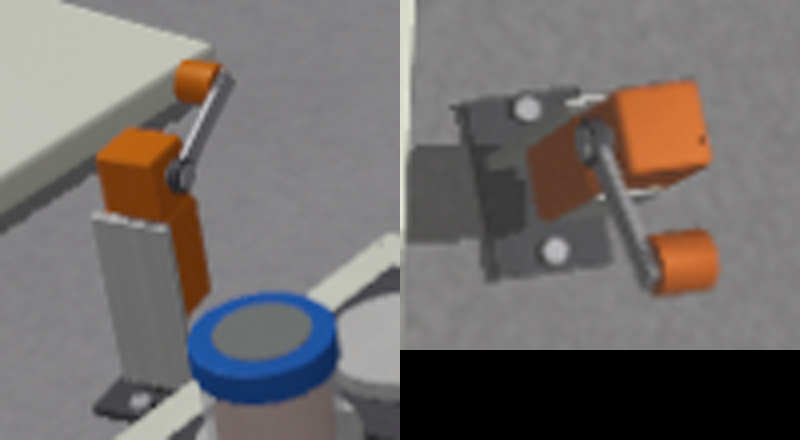

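```bash
cat > tri.py <<'E'
import cv2,pickle,numpy as np
from scipy.optimize import least_squares
d=pickle.load(open("c.pkl","rb"))
def proj(X,c):
    E=np.array(c["extrinsics"]);p=(E@np.r_[X,1])[:3]*[1,-1,-1]
    return cv2.projectPoints(p.reshape(1,3),np.zeros(3),np.zeros(3),np.array(c["intrinsics"]),np.array(c["dist_coeffs"],float))[0].ravel()
def tri(s,t):
    r=least_squares(lambda X:np.r_[proj(X,d["scene"])-s,proj(X,d["top"])-t],[.5,-.1,.1])
    return r.x,np.abs(r.fun).max()
E
python3 - <<'E'
from tri import *
from rig import robot
from scipy.spatial.transform import Rotation as R
P,e=tri((179.75,180.5),(502.2,237.4));print("roller",P,e)
a,e1=tri((186.5,180),(495.4,239.4));b,e2=tri((174.5,204.5),(483.4,213));print(a,e1,b,e2)
v=a-b;yaw=np.arctan2(-v[1],-v[0]);print("lever +x yaw deg",np.degrees(yaw))
g,e=tri((384,260),(237,189));print("green",g,e)
j,e=tri((335,235),(322,286));print("jarlid",j,e)
o=robot.get_obs();T=R.from_quat(o["tool_rot"]);print(o["position"],T.as_matrix())
print("P-tcp in tool",T.inv().apply(P-o["position"]))
E
```

```text
roller [ 0.48167253 -0.18914919  0.14605623] 0.704937277174082
[ 0.47802591 -0.17544566  0.14833138] 0.9110218325984363 [ 0.53148271 -0.16966976  0.12140148] 0.18514562498603482
lever +x yaw deg 6.166772417583114
green [0.58049294 0.26902618 0.14807319] 0.4569963754038042
jarlid [0.41426566 0.12419806 0.05270501] 0.21122197258654296
[0.17646578 0.59890029 0.23266091] [[-9.59150434e-01  2.82895144e-01 -8.84229084e-04]
 [ 2.82896311e-01  9.59148873e-01 -1.76510649e-03]
 [ 3.48767275e-04 -1.94314780e-03 -9.99998051e-01]]
P-tcp in tool [-0.51570568 -0.66934698  0.08772563]
```

The crop shows the orange roller at scene (179.8,180.5) and top (502.2,237.4). It sits on a lever pivoted at an orange housing, away from the green and turquoise switches, so this is the target. I'll travel there high with the gripper shut.

Call:
{"method": "move_arm", "body": {
  "moves": "-0.25 -0.25 0 0 0 0 0; -0.5 -0.5 0 0 0 0 0; -0.75 -0.75 0 0 0 0 0; -1 -1 0 0 0 0 0",
  "squeeze": 10
}}

```text
time: 0.5
position: [0.2445, 0.4738, 0.2331]
tool_rot: [0.143, 0.99, -0.0, -0.0]
ft_force: [0.8, -0.3, 0.4]
grip_width: 0.063
grip_force: 0.0
```

Call:
{"method": "move_arm", "body": {
  "moves": "-0.25 -0.25 0 0 0 0 0; -0.5 -0.5 0 0 0 0 0; -0.75 -0.75 0 0 0 0 0; -1 -1 0 0 0 0 0"
}}

```text
time: 0.9
position: [0.3122, 0.3496, 0.2333]
tool_rot: [0.143, 0.99, -0.0, -0.0]
ft_force: [-0.0, 0.2, -0.1]
grip_width: 0.0309
grip_force: 0.0
```

Call:
{"method": "move_arm", "body": {
  "moves": "-0.25 -0.25 0 0 0 0 0; -0.5 -0.5 0 0 0 0 0; -0.75 -0.75 0 0 0 0 0; -1 -1 0 0 0 0 0"
}}

```text
time: 1.3
position: [0.3799, 0.2255, 0.2334]
tool_rot: [0.143, 0.99, -0.0, -0.0]
ft_force: [0.3, 0.7, 0.9]
grip_width: 0.0025
grip_force: 0.0
```

Call:
{"method": "move_arm", "body": {
  "moves": "-0.25 -0.25 0 0 0 0 0; -0.5 -0.5 0 0 0 0 0; -0.75 -0.75 0 0 0 0 0; -1 -1 0 0 0 0 0"
}}

```text
time: 1.7
position: [0.4475, 0.1013, 0.2334]
tool_rot: [0.143, 0.99, 0.0, -0.0]
ft_force: [0.4, 1.3, -0.9]
grip_width: 0.0003
grip_force: 0.0
```

Call:
{"method": "move_arm", "body": {
  "moves": "-0.25 -0.25 0 0 0 0 0; -0.5 -0.5 0 0 0 0 0; -0.75 -0.75 0 0 0 0 0; -1 -1 0 0 0 0 0; -1 -1 0 0 0 -0.1 0; -1 -1 0 0 0 -0.2 0; -1 -1 0 0 0 -0.29 0; -1 -1 0 0 0 -0.29 0; -1 -1 0 0 0 -0.29 0"
}}

```text
time: 2.6
position: [0.5147, -0.0215, 0.2333]
tool_rot: [-0.083, 0.997, 0.0, -0.0]
ft_force: [0.7, -0.5, -0.4]
grip_width: 0.0003
grip_force: 0.0
```

Call:
{"method": "move_arm", "body": {
  "moves": "0.1 -0.3 0 0 0 0 0; 0.2 -0.6 0 0 0 0 0; 0.32 -0.8 0 0 0 0 0"
}}

```text
time: 2.9
position: [0.4972, -0.1072, 0.2336]
tool_rot: [-0.083, 0.997, -0.0, 0.0]
ft_force: [0.8, -0.4, 0.0]
grip_width: 0.0004
grip_force: 0.0
```

Call:
{"method": "move_arm", "body": {
  "moves": "0.1 -0.3 0 0 0 0 0; 0.2 -0.6 0 0 0 0 0; 0.32 -0.8 0 0 0 0 0; 0.32 -0.8 0.2 0 0 0 0; 0.32 -0.8 0.35 0 0 0 0; 0.32 -0.8 0.45 0 0 0 0; 0.32 -0.8 0.45 0 0 0 0; 0.32 -0.8 0.45 0 0 0 0"
}}

```text
time: 3.7
position: [0.4789, -0.1899, 0.1887]
tool_rot: [-0.084, 0.996, -0.0, 0.0]
ft_force: [-0.8, 0.6, 0.2]
grip_width: 0.0002
grip_force: 0.0
```

```bash
python3 - <<'E'
from rig import robot
import cv2,numpy as np
o=robot.get_obs();print(o["time"],o["position"],o["ft_force"])
a=robot.camera("scene")["image"][100:270,110:270];b=robot.camera("top")["image"][165:285,420:580]
A=cv2.resize(a,(400,425),interpolation=3);B=cv2.resize(b,(400,300),interpolation=3)
cv2.imwrite("pics/pre.png",np.hstack([A,np.vstack([B,np.zeros((125,400,3),np.uint8)])])[:,:,::-1])
E
```

```text
3.7 [ 0.47893312 -0.1898996   0.18870252] [-0.78342651  0.55182144  0.21233708]
```

View pics/pre.png

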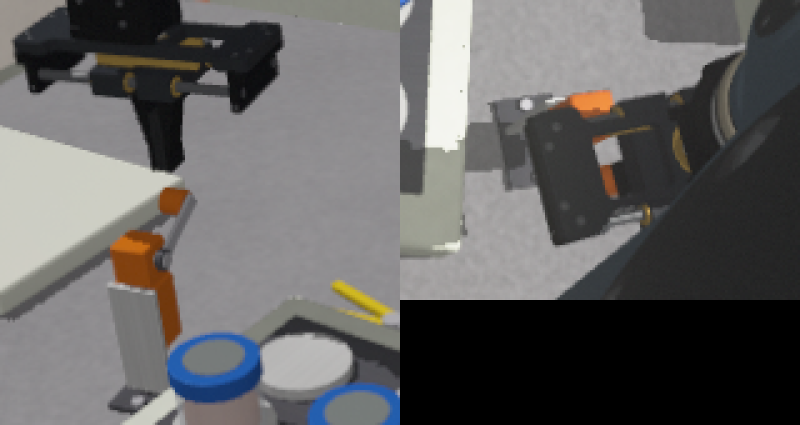

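The crop shows the shut fingertips at crop (167,165), right above the roller at (174,200), with the head clear behind. I'll press slowly to about 32 mm of roller travel and hold.

Call:
{"method": "move_arm", "body": {
  "moves": "0 0 0.08 0 0 0 0; 0 0 0.15 0 0 0 0; 0 0 0.2 0 0 0 0; 0 0 0.25 0 0 0 0; 0 0 0.3 0 0 0 0; 0 0 0.3 0 0 0 0; 0 0 0.3 0 0 0 0"
}}

```text
time: 4.5
position: [0.4785, -0.1899, 0.1584]
tool_rot: [-0.084, 0.996, 0.0, -0.0]
ft_force: [-2.1, -0.1, 3.0]
grip_width: 0.0006
grip_force: 1.2
```

Call:
{"method": "move_arm", "body": {
  "moves": "0 0 0.05 0 0 0 0; 0 0 0.1 0 0 0 0; 0 0 0.15 0 0 0 0; 0 0 0.19 0 0 0 0; 0 0 0.22 0 0 0 0; 0 0 0.22 0 0 0 0; 0 0 0.22 0 0 0 0; 0 0 0.22 0 0 0 0; 0 0 0.22 0 0 0 0"
}}

```text
time: 5.4
position: [0.4787, -0.19, 0.1367]
tool_rot: [-0.084, 0.996, -0.0, 0.0]
ft_force: [-1.7, -1.3, 2.3]
grip_width: 0.0003
grip_force: 1.4
```

```bash
python3 - <<'E'
from rig import robot
import cv2
o=robot.get_obs();print(o["time"],o["position"],o["ft_force"])
a=robot.camera("scene")["image"][140:260,130:230]
cv2.imwrite("pics/press.png",cv2.resize(a,(500,600),interpolation=3)[:,:,::-1])
E
```

```text
5.4 [ 0.47868341 -0.19001968  0.13667912] [-1.70913097 -1.31263064  2.29755024]
```

View pics/press.png

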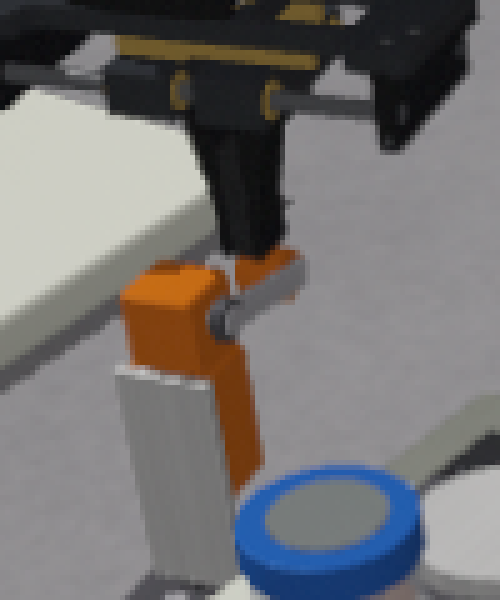

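The fingertip rests on the roller at crop (255,255), and the lever end is at about (290,275), which is scene (188,195). I'll compare that with the lever geometry to get the angle.

```bash
python3 - <<'E'
from tri import *
P=np.array([.4817,-.1891,.148]);
for yaw in (6,10):
    u=np.array([np.cos(np.radians(yaw)),np.sin(np.radians(yaw)),0]);piv=P+.05*u-[0,0,.023]
    w=np.array([-u[1],u[0],0])
    for a in(0,.3,.45,.6,.8):
        e=np.radians(25)-a
        r=piv-.055*np.cos(e)*u+[0,0,.055*np.sin(e)]
        print(yaw,a,r.round(3),proj(r,d["scene"]).round(1),proj(r+.013*w,d["scene"]).round(1))
E
```

```text
6 0 [ 0.482 -0.189  0.148] [178.9 179.4] [184.6 180.2]
6 0.3 [ 0.477 -0.19   0.132] [181.1 185.1] [186.8 186. ]
6 0.45 [ 0.477 -0.19   0.124] [181.8 188.5] [187.4 189.4]
6 0.6 [ 0.477 -0.19   0.116] [182.2 192.2] [187.8 193.1]
6 0.8 [ 0.48  -0.189  0.105] [182.2 197.3] [187.8 198.2]
10 0 [ 0.482 -0.189  0.148] [178.9 179.4] [184.8 180. ]
10 0.3 [ 0.477 -0.19   0.132] [181.  185.1] [186.8 185.8]
10 0.45 [ 0.477 -0.19   0.124] [181.6 188.5] [187.5 189.2]
10 0.6 [ 0.477 -0.19   0.116] [182.  192.2] [187.9 192.9]
10 0.8 [ 0.48  -0.189  0.105] [182.2 197.3] [188. 198.]
```

The observed position matches an angle of about 0.6 rad, which is past the click. I'll hold briefly, then lift straight up and clear.

Call:
{"method": "move_arm", "body": {
  "moves": "0 0 0 0 0 0 0; 0 0 0 0 0 0 0; 0 0 0 0 0 0 0; 0 0 0 0 0 0 0; 0 0 0 0 0 0 0; 0 0 0 0 0 0 0; 0 0 0 0 0 0 0; 0 0 0 0 0 0 0"
}}

```text
time: 6.25
position: [0.4787, -0.19, 0.1366]
tool_rot: [-0.084, 0.996, -0.0, 0.0]
ft_force: [-1.2, -0.3, 3.7]
grip_width: 0.0004
grip_force: 1.5
```

Call:
{"method": "move_arm", "body": {
  "moves": "0 0 -0.1 0 0 0 0; 0 0 -0.2 0 0 0 0; 0 0 -0.3 0 0 0 0; 0 0 -0.45 0 0 0 0; 0 0 -0.65 0 0 0 0; 0 0 -0.9 0 0 0 0; 0 0 -1 0 0 0 0; 0 0 -1 0 0 0 0; 0 0 -1 0 0 0 0; 0 0 -1 0 0 0 0"
}}

```text
time: 7.25
position: [0.4779, -0.1895, 0.2354]
tool_rot: [-0.084, 0.996, 0.001, -0.001]
ft_force: [-0.0, -0.3, -0.5]
grip_width: 0.0005
grip_force: 0.0
```

```bash
python3 - <<'E'
from rig import robot
import cv2
o=robot.get_obs();print(o["time"],o["position"],o["ft_force"])
cv2.imwrite("pics/end.png",robot.camera("scene")["image"][:,:,::-1])
E
```

```text
7.25 [ 0.47790994 -0.18951121  0.23542852] [-0.00745605 -0.25383795 -0.51863114]
```

View pics/end.png

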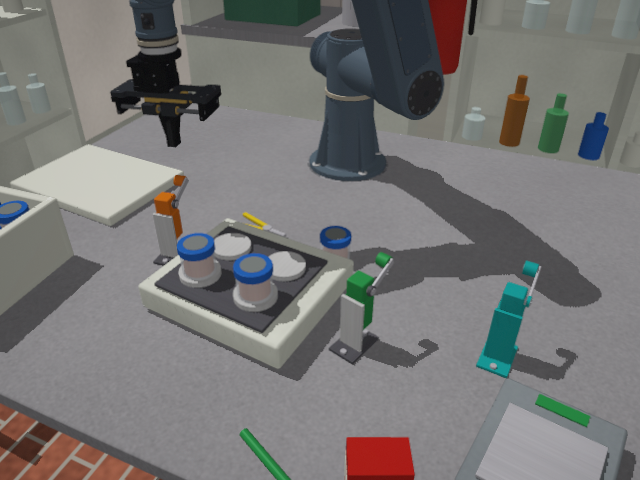

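The orange roller is back at (180,181), its rest position. Green (384,260) and the jar (335,236) haven't moved, and the gripper is clear.

```bash
python3 -c "
from rig import robot
print(robot.hand_in())"
```

```text
the job is handed in; nothing more can be done
None
```

I pushed the orange switch's roller to about 0.6 rad, past the 0.45 rad click point, held it over 1 s and let it spring back to rest; the green lever and the jar were not touched, and the job is handed in.

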